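Refit the throat guard of a bench mincer

TASK

Slide the mincer's throat guard forward, towards the mincing head, until it is fully home against its studs; then turn its three wing knobs clockwise (seen from above), one after the other, each until it is firmly up against its stop. Use no more than firm hand force: forcing the guard or a knob spoils it. Leave the pusher and everything else lying about where it is.

Things in the scene. Friction and masses are not known exactly. Their poses are not given: they have to be found in the camera images.
- mincer: Bench meat mincer of stainless steel, fixed on the table. Origin: on the table, under the middle of its casing. y points along the machine to the mincing head (the round barrel at one end), x to the side with the red control panel, z up. On top is an open feed pan, and in it the guard over the throat with three wing knobs. Its highest points are the knobs, 306 mm above the table.
- throat (a point): Centre of the throat, on the pan's floor, 232 mm above the table; axes as the mincer's. Inside, the pan reaches 150 mm to either side in x, 150 mm towards the head (+y) and 310 mm back (-y); its walls lean outwards and end 43 mm above the floor. Knob axes (x, y) from here, mm: knob1 (-70, 60), knob2 (70, 60), knob3 (0, -75).
- guard (a joint): How far (m) the throat guard has slid along the mincer's +y, towards the head. Starts at 0 to 0.012; home, hard against its studs, at 0.032. Friction about 4 N; it stays where it is left. The guard is an aluminium plate, 210 mm (x) by 250 mm (y), top 35 mm above the pan's floor, with a 64 mm feed hole, slots for the studs and skirts folded down along its sides and rear edge.
- guard_skirt (a point): Middle of the outer face of the guard's rear skirt: the face to push on, which looks to the mincer's -y. 24 mm above the pan's floor; the face is 210 mm wide (x) and reaches from 6 to 35 mm above the pan's floor. Moves with the guard; axes as the mincer's. Behind it the pan's floor is clear for 50 mm.
- knob1 (a joint): Angle (rad) of the wing knob at the guard's front corner (head end) on the mincer's -x side, away from the control panel. It grows as the knob turns CLOCKWISE seen from above (tightening). It starts loose, anywhere from 0.6 to 2.6. The angle of its end stop is not given and differs from knob to knob: feel for it. No knob needs more than 4.5 rad of turning.
- knob1_bar (a point): Centre of the knob's cross bar, on its vertical turning axis, 61.5 mm above the pan's floor. x axis: along the bar (both ends alike), z: up; it turns with the knob. Steel hub 22 mm across, 38 mm high. Bar 100 mm long overall; its black grips are 16 mm thick and reach from 18 to 50 mm from the axis on both sides. Free height between grips and guard plate: 18 mm.
- knob2 (a joint): Angle (rad) of the wing knob at the guard's front corner (head end) on the mincer's +x side, by the control panel. It grows as the knob turns CLOCKWISE seen from above (tightening). It starts loose, anywhere from 0.6 to 2.6. The angle of its end stop is not given and differs from knob to knob: feel for it. No knob needs more than 4.5 rad of turning.
- knob2_bar (a point): Centre of the knob's cross bar, on its vertical turning axis, 61.5 mm above the pan's floor. x axis: along the bar (both ends alike), z: up; it turns with the knob. Same shape as knob1. All knobs have even friction of about 0.22 Nm (6 N on a grip 38 mm from the axis) and stay where they are left. The turning is free all round: no bar reaches another knob's bar.
- knob3 (a joint): Angle (rad) of the wing knob in the middle of the guard's rear part. It grows as the knob turns CLOCKWISE seen from above (tightening). It starts loose, anywhere from 0.6 to 2.6. The angle of its end stop is not given and differs from knob to knob: feel for it. No knob needs more than 4.5 rad of turning.
- knob3_bar (a point): Centre of the knob's cross bar, on its vertical turning axis, 61.5 mm above the pan's floor. x axis: along the bar (both ends alike), z: up; it turns with the knob. Same shape as knob1. All stops are rigid: 15 to 25 N on a grip is firmly home. Over 80 N of finger force on a knob or anything else of the mincer spoils it (a squeeze counts on both sides).
- pusher: White plastic meat pusher, 52 mm thick and 176 mm long, lying loose across the rear end of the feed pan. Bystander. Origin: centre of its thick end; z along it.
- catch_pan: Open steel pan 176 by 162 by 65 mm on the table in front of and below the mincing head. Bystander. Origin: under its centre.
- plate_a: Steel mincer plate, a disc 82 mm across and 12 mm thick, flat on the table behind the mincer (its -y end). Bystander. Origin: under its centre.
- plate_b: Darker mincer plate with fewer holes, same size, lying in the catch pan. Bystander. Origin: under its centre.
- cutter: Four-armed steel mincer knife, 76 mm across, 16 mm high, flat on the table behind the mincer. Bystander. Origin: under its centre.

How it is judged:
On the way, in this order (a step that is already met when the one before it is completed fails the run):
1. the guard is fully home while all knobs are still loose (value of joint guard above 0.0295 m and not (value of joint knob1 above 4.48 rad) and not (value of joint knob2 above 4.98 rad) and not (value of joint knob3 above 4.08 rad)), for 0.2 s.
2. one knob is home (value of joint guard above 0.0295 m and (value of joint knob1 above 4.48 rad or value of joint knob2 above 4.98 rad or value of joint knob3 above 4.08 rad)), for 0.2 s.
3. two knobs are home (value of joint guard above 0.0295 m and ((value of joint knob1 above 4.48 rad and value of joint knob2 above 4.98 rad) or (value of joint knob1 above 4.48 rad and value of joint knob3 above 4.08 rad) or (value of joint knob2 above 4.98 rad and value of joint knob3 above 4.08 rad))), for 0.2 s.
At the end, for the whole second after the job is handed in: The guard is within 2.5 mm of its home position, all three knobs are turned clockwise to within 0.12 rad of their stops (stops at 4.6, 5.1 and 4.2 rad for knob1, knob2, knob3) and stand still (value of joint guard above 0.0295 m and value of joint knob1 above 4.48 rad and value of joint knob2 above 4.98 rad and value of joint knob3 above 4.08 rad and velocity of joint each of knob1, knob2, knob3 below 0.05 rad/s); the robot touches nothing.
It fails at once if the fingers press on the mincer, its guard or its knobs with over 80 N (forced) (contact force between the fingers and mincer above 80 N).
It fails at once if the pusher or another loose thing is shifted by more than 20 mm (distance of any of pusher, catch_pan, plate_a, plate_b, cutter from where it was at the start of the episode above 0.02 m).
It also fails if it takes over 72 s, if anything falls off the work surface, if the arm or the gripper's body presses on something with over 40 N, if the wrist force passes 120 N, or if a joint passes its speed limit or range.

ROBOT

A 7-joint arm with a two-finger parallel gripper is mounted at the origin on the work surface. World frame = base frame: x ahead of the robot, y to its left, z up, the work surface at z = 0. Lengths are in m, angles in rad, forces in N, time in s.
With the tool pointing down it reaches from about 0.425 to 0.825 m from the base axis. Payload 3.6 kg.
Tool frame: the origin (TCP) lies where the fingers leave the gripper's body, on its centre line; the fingertips stand 73 mm ahead of it and the grasp point (between the pads) lies 54 mm ahead of it; x points along the fingers, y is the direction in which the jaws open and shut, and the axes are right-handed (so a half turn about x gives the same grasp; the last joint's range is limited). The gripper opens to 85 mm and grips with 20 to 120 N. Pads are 22 mm wide; open, the fingers measure 114 mm over their backs; the gripper's body (76 mm by 85 mm) begins 54 mm behind the grasp point. The pads swing forward as they close: fully open they stand 13 mm farther back than shut.
Start: joints at [-1.204, 0.615, -0.013, 1.423, 0.008, 1.103, -0.04], TCP at [0.249, 0.6, 0.304] pointing down, gripper open.
Joint ranges: [-3.12, 3.12], [-0.3, 2.06], [-1.34, 1.32], [0.26, 2.42], [-1.36, 4.5], [0.01, 1.98], [-2.84, 2.84]. Speed limits (rad/s): [2.79, 2.79, 3.14, 3.14, 3.14, 3.14, 3.14].

INTERFACE

Orientations are given as a unit quaternion [x, y, z, w].
In Python, from station import arm, snapshot, camera_info, ticket gives the robot as it stands. Calls block until the motion is done:
- arm.movep(position, orientation): joint-space move of the TCP to a pose.
- arm.line_to(position, velocity=0.15, ori=None): straight line of the TCP; ori=None keeps the orientation; velocity is the mean speed in m/s.
- arm.move_j(angles): joint-space move.
- arm.move_gripper(opening, effort=None): opening from 0.0 (shut) to 1.0 (fully open); effort is the grip in N (None keeps the last); returns when the fingers have stopped.
- arm.pause(seconds).
- arm.ik(position, orientation): joint angles nearest the present ones, or None.
- snapshot(name): name is "scene" or "top" or "wrist"; returns the picture (384x512x3 uint8, blue, green, red); there is no depth.
- camera_info(name): a dict with "fx", "fy", "cx", "cy" (pixels), "R" (3x3) and "t" (3): a world point X has camera coordinates R X + t; the wrist camera has in their place "T_tool_cam" (4x4, takes a point from camera to tool coordinates, whose origin is the TCP and whose axes are the tool frame's). Camera axes: x right, y down, z forward; pixel columns grow to the right and rows downward; lengths in m; the calibration is good to about 2 mm. The wrist camera is an equidistant fisheye: a pixel r from the principal point sees the ray r / f radians off the axis. A picture is of the moment at which its call begins: read the wrist's pose just before it. camera_info takes no time and is no camera call.
A pose or a line that the arm cannot do raises arm.MotionError and nothing moves.
- ticket.finish_job(): hands the job in, once; it reports no verdict.
Readings, each from a call of its own:
- arm.read_time(): time.
- arm.read_joint_positions(): joint angles.
- arm.read_dq(): joint speeds.
- arm.read_effort(): joint torques, N m.
- arm.read_tool_pos(): TCP position.
- arm.read_eef_rot(): TCP orientation.
- arm.read_ft_force(): force on the tool from outside, world axes, zero at the start.
- arm.read_wrist_torque(): the same for the moment, N m.
- arm.read_opening(): opening from 0.0 (shut) to 1.0 (fully open).
Only numpy, scipy, OpenCV 4.12 (cv2) and the standard library are available. Lean on these libraries where they do the work, as an engineer would, in place of code of your own. Each camera call takes 0.05 s, during which the arm holds its last target.

## Working session

There is one attempt and no reset: what is moved stays moved. The work goes in short steps, each a Python script; the robot and the scene stay as the last script left them, time stands still between calls to the robot, and variables do not carry over. Pictures are saved under pics/ and viewed, and the job is handed in when it is done.

```bash
ls; mkdir -p pics; python3 - <<'E'
from station import arm, snapshot, camera_info
import cv2, numpy as np
print(arm.read_time(), arm.read_tool_pos(), arm.read_eef_rot(), arm.read_opening())
for n in ("scene","top","wrist"):
    im=snapshot(n); cv2.imwrite(f"pics/{n}0.png",im)
    ci=camera_info(n); print(n,{k:np.round(v,4).tolist() for k,v in ci.items()})
print(arm.read_time())
E
```

```text
pics
0.0 [0.24858103 0.59997337 0.30270582] [ 0.13707598  0.6936825  -0.13887555  0.69334576] 1.0056659765972027
scene {'fx': 422.0924, 'fy': 422.0924, 'cx': 252.4656, 'cy': 188.1121, 'R': [[-0.6464, 0.7629, -0.0141], [0.5693, 0.47, -0.6745], [-0.5079, -0.444, -0.7381]], 't': [0.3703, -0.1641, 1.4657]}
top {'fx': 423.3107, 'fy': 423.3107, 'cx': 255.715, 'cy': 192.8815, 'R': [[-0.0101, -0.9999, -0.0028], [-0.9889, 0.0104, -0.1484], [0.1484, 0.0012, -0.9889]], 't': [-0.0223, 0.5455, 1.2297]}
wrist {'fx': 297.3186, 'fy': 297.3186, 'cx': 263.1074, 'cy': 189.2821, 'T_tool_cam': [[0.0007, -0.2799, 0.96, -0.07], [1.0, 0.0005, -0.0006, 0.0007], [-0.0003, 0.96, 0.2799, -0.0719], [0.0, 0.0, 0.0, 1.0]]}
0.15
```

View pics/scene0.png

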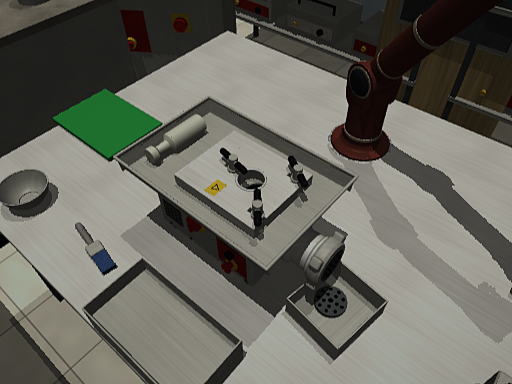

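View pics/top0.png

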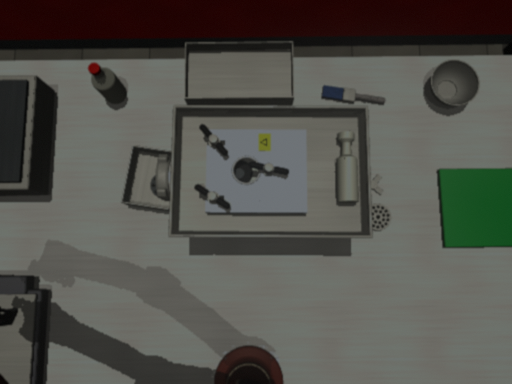

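View pics/wrist0.png

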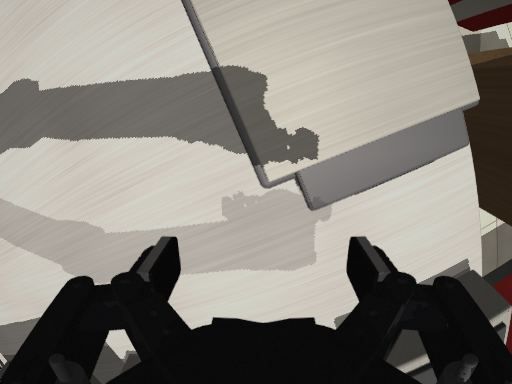

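```bash
python3 - <<'E'
import cv2
im=cv2.imread("pics/top0.png")
c=im[95:245,160:380]; c=cv2.convertScaleAbs(c,alpha=1.6,beta=10)
cv2.imwrite("pics/top0z.png",cv2.resize(c,None,fx=3.6,fy=3.6,interpolation=cv2.INTER_CUBIC))
im=cv2.imread("pics/scene0.png")
c=im[90:270,110:360]; c=cv2.convertScaleAbs(c,alpha=1.5,beta=10)
cv2.imwrite("pics/scene0z.png",cv2.resize(c,None,fx=3.2,fy=3.2,interpolation=cv2.INTER_CUBIC))
E
```

```text
(no output)
```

View pics/top0z.png

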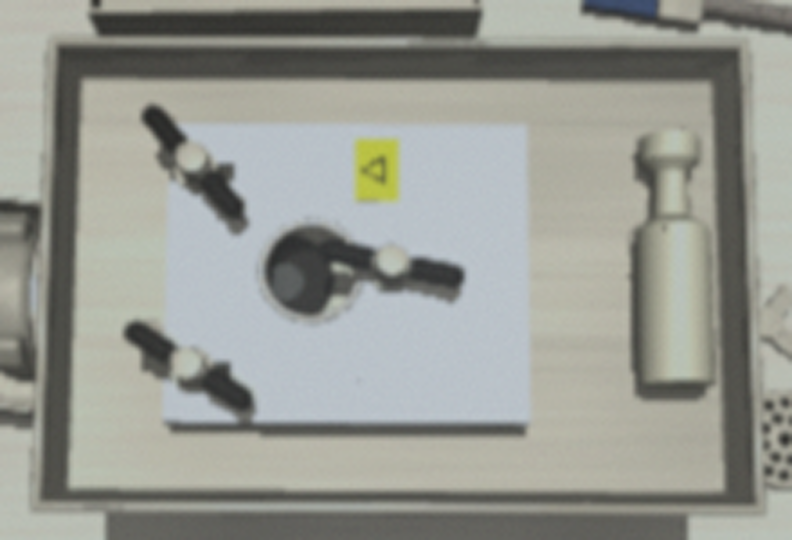

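View pics/scene0z.png

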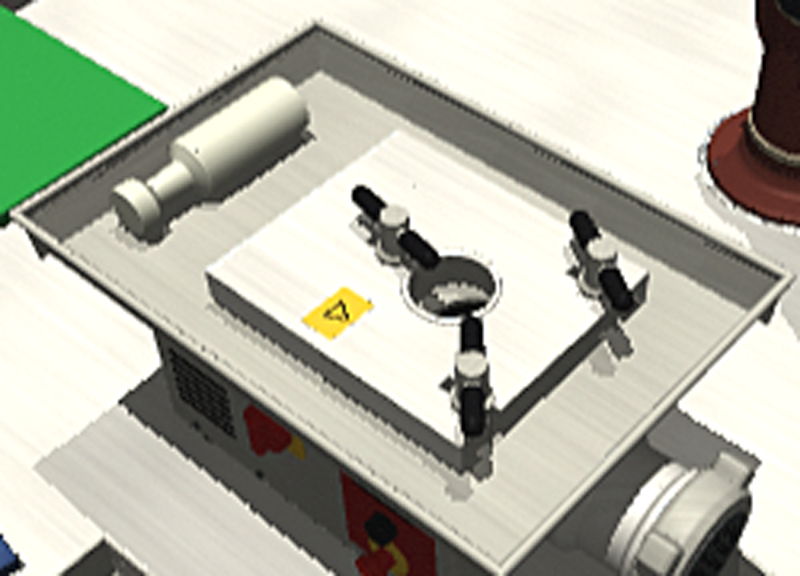

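```bash
cat > geo.py <<'E'
import numpy as np
from station import camera_info
C={n:camera_info(n) for n in("top","scene")}
def proj(n,X):
    c=C[n]; p=np.asarray(c["R"])@X+np.asarray(c["t"]); return np.array([c["fx"]*p[0]/p[2]+c["cx"],c["fy"]*p[1]/p[2]+c["cy"]])
def back(n,uv,z):
    c=C[n]; R=np.asarray(c["R"]);o=-R.T@np.asarray(c["t"]); d=R.T@np.array([(uv[0]-c["cx"])/c["fx"],(uv[1]-c["cy"])/c["fy"],1]); return o+d*(z-o[2])/d[2]
K=np.array([[-.07,.06],[.07,.06],[0,-.075]])
E
python3 - <<'E'
from geo import *
from scipy.optimize import least_squares
tz=lambda u,v:(160+(u)/3.6,95+(v)/3.6)
sz=lambda u,v:(110+u/3.2,90+v/3.2)
T=[tz(188,365),tz(191,158),tz(392,261)]
S=[sz(602,248),sz(472,360),sz(395,216)]
for i in range(3): print(back("top",T[i],.306),back("scene",S[i],.306))
def pose(p):
    c,s=np.cos(p[2]),np.sin(p[2]); return p[:2]+K@np.array([[c,-s],[s,c]]).T
def f(p,w):
    P=pose(p);r=[]
    for i in range(3):
        X=np.r_[P[i],.305]
        if w&1:r+=list(proj("top",X)-T[i])
        if w&2:r+=list(proj("scene",X)-S[i])
    return np.array(r)
for w in(1,2,3):
    s=least_squares(f,[.6,0,0],args=(w,)); print(w,s.x,np.round(s.fun,2))
p=s.x
# grip ends
E={1:[(135,330),(243,405)],2:[(152,113),(236,213)],3:[(335,247),(455,272)]}
for k in E:
    a,b=[back("top",tz(*q),.298)[:2] for q in E[k]]
    d=a-b; print(k,np.linalg.norm(d),(a+b)/2,pose(p)[k-1],"angle ccw world",np.arctan2(d[1],d[0]))
# guard rear edge: top zoom corners (527,125),(529,424), front (165,424),(168,125) z=.267
for q in[(527,125),(529,424),(165,424),(168,125)]: print(back("top",tz(*q),.267)[:2])
# pan rim outer / pusher
for q in[(635,385),(712,385),(640,130),(697,130)]: print("push",back("top",tz(*q),.258)[:2])
E
```

```text
[0.49816766 0.07467496 0.306     ] [0.50276879 0.08077095 0.306     ]
[0.63835157 0.07338185 0.306     ] [0.64031551 0.07657867 0.306     ]
[ 0.56643881 -0.06034772  0.306     ] [ 0.57095131 -0.05350112  0.306     ]
1 [ 0.56768996  0.01429341 -0.01154364] [-0.13 -0.03  0.    0.1   0.13 -0.07]
2 [ 0.5700667   0.01875577 -0.01846789] [ 0.12 -0.21  0.06  0.75 -0.2  -0.72]
3 [ 0.56842119  0.0162201  -0.01464806] [-1.04 -0.41 -0.39 -1.22 -0.7  -0.26 -0.19 -0.3  -0.68 -0.27 -0.62 -1.51]
1 0.0879870288472264 [0.49772666 0.07498112] [0.49930755 0.07723899] angle ccw world 0.9539968323782947
2 0.09051764342784012 [0.63729845 0.07231366] [0.63929253 0.07518833] angle ccw world 0.6824007696877404
3 0.08198596932183377 [ 0.56914573 -0.06256411] [ 0.56732262 -0.05877186] angle ccw world 1.350392731040854
[ 0.67064961 -0.15732137]
[ 0.46087058 -0.15282984]
[0.46344011 0.09418554]
[0.67340211 0.09363438]
push [ 0.48791348 -0.22743889]
push [ 0.48735994 -0.28028704]
push [ 0.66887718 -0.23790767]
push [ 0.66843748 -0.27803243]
```

```bash
cat >> geo.py <<'E'
from station import arm
from scipy.spatial.transform import Rotation as Ro
TH=np.array([.568,.0155]); YAW=-.0146
def kpos(k):
    c,s=np.cos(YAW),np.sin(YAW); return TH+np.array([[c,-s],[s,c]])@K[k-1]
def down(zdir):
    """tool x down, tool z along horizontal world angle zdir"""
    x=np.array([0,0,-1.]); z=np.array([np.cos(zdir),np.sin(zdir),0]); y=np.cross(z,x)
    return Ro.from_matrix(np.c_[x,y,z]).as_quat()
A0={1:.954,2:.682,3:1.350}   # bar world ccw angles mod pi
STOP={1:4.6,2:5.1,3:4.2}
TIPZ=.276
def kpose(k,a,zs,gap=0.0,r=.036,tipz=TIPZ):
    """closed fingers behind the bar half that points along world angle a, pushing cw; gap = clearance."""
    u=np.array([np.cos(a),np.sin(a)]); t=np.array([u[1],-u[0]])  # cw tangent
    p=kpos(k)+r*u-(.008+.011+gap)*t
    zd=np.arctan2(t[1],t[0])+(0 if zs>0 else np.pi)
    return np.r_[p,tipz+.073],down(zd)
E
python3 - <<'E'
from geo import *
print(arm.read_time(), arm.read_ft_force(), Ro.from_quat(arm.read_eef_rot()).as_matrix().round(3).tolist())
for zd in(np.pi/2+YAW,-np.pi/2+YAW): print("guard",np.round(arm.ik([.570,-.185,.25+.073],down(zd)),2))
for k in(1,2,3):
  for h in(0,np.pi):
    for zs in(1,-1):
      a0=A0[k]+h; q0=np.pi-A0[k]+YAW
      L=[]
      for a in np.linspace(a0+.1,a0-(STOP[k]-q0)-.1,9):
        p,o=kpose(k,a,zs); q=arm.ik(p,o); L.append(None if q is None else round(float(q[6]),2))
      print(k,h>0,zs,"q0 %.2f"%q0,L)
print(arm.read_time())
E
```

```text
0.15 [-0.13799752 -0.65796146  0.14428596] [[-0.001, 0.383, 0.924], [-0.002, 0.924, -0.383], [-1.0, -0.002, -0.0]]
guard [-0.32  0.75  1.13  1.57 -0.7   1.28 -2.23]
guard [-0.07  0.57  0.59  1.56 -0.34  1.11  0.58]
1 False 1 q0 2.17 [0.86, 0.58, 0.3, 0.03, -0.23, -0.5, -0.77, -1.04, -1.31]
1 False -1 q0 2.17 [-1.76, -2.07, -2.38, 2.8, 2.54, 2.29, 2.03, 1.77, 1.49]
1 True 1 q0 2.17 [-1.61, -1.96, -2.32, 2.5, 2.6, 2.27, 1.94, 1.62, 1.32]
1 True -1 q0 2.17 [1.03, 0.71, 0.4, 0.07, -0.26, -0.59, -0.91, -1.21, -1.49]
2 False 1 q0 2.44 [0.68, 0.38, 0.09, -0.2, -0.49, -0.78, -1.1, -1.41, -1.56]
2 False -1 q0 2.44 [-1.98, -2.33, 2.82, 2.53, 2.25, 1.96, 1.67, 1.39, 1.08]
2 True 1 q0 2.44 [-1.85, -2.21, 2.5, 2.55, 2.22, 1.88, 1.55, 1.25, 0.93]
2 True -1 q0 2.44 [0.83, 0.5, 0.16, -0.19, -0.53, -0.87, -1.21, -1.54, -1.69]
3 False 1 q0 1.78 [1.53, 1.22, 0.93, 0.65, 0.38, 0.11, -0.16, -0.43, -0.7]
3 False -1 q0 1.78 [-1.27, -1.41, -1.73, -2.05, -2.37, 2.41, 2.62, 2.37, 2.14]
3 True 1 q0 1.78 [-1.13, -1.27, -1.59, -1.93, -2.28, 2.46, 2.66, 2.35, 2.04]
3 True -1 q0 1.78 [1.7, 1.41, 1.11, 0.8, 0.46, 0.15, -0.17, -0.49, -0.8]
0.15
```

```bash
python3 - <<'E'
from geo import *
o=down(-np.pi/2+YAW)
arm.line_to([.25,.6,.47],velocity=.3)
arm.move_gripper(0.0,effort=30)
print(arm.read_opening(),arm.read_time())
arm.movep([.570,-.188,.47],o); print(arm.read_time(),arm.read_tool_pos())
arm.line_to([.570,-.188,.345],velocity=.2)
print(arm.read_ft_force())
arm.line_to([.570,-.188,.323],velocity=.08)
print(arm.read_time(),arm.read_tool_pos(),arm.read_ft_force())
from station import snapshot
import cv2
cv2.imwrite("pics/w1.png",snapshot("wrist")); cv2.imwrite("pics/s1.png",cv2.resize(snapshot("scene")[90:270,110:360],None,fx=3.2,fy=3.2))
E
```

```text
-0.0018879259512671982 1.6167
4.6 [ 0.57058466 -0.18681918  0.46978101]
[-0.01806148 -0.4421237   0.79848399]
5.8 [ 0.57005107 -0.18799884  0.32308061] [ 0.3034119  -0.23687208  0.43664979]
```

View pics/w1.png

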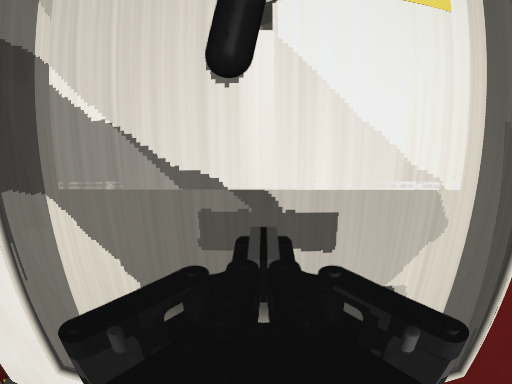

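View pics/s1.png

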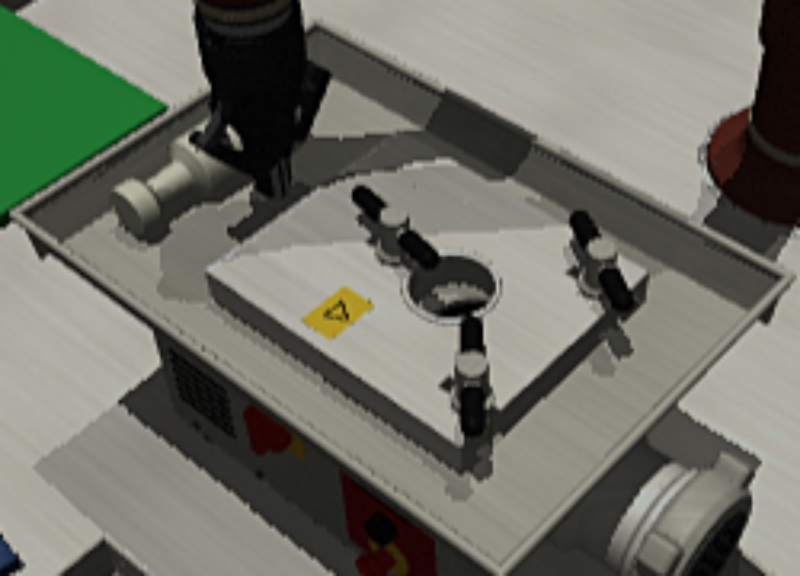

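```bash
python3 - <<'E'
from geo import *
f0=np.array(arm.read_ft_force()); y=-.188; hit=None; log=[]
while y<-.125:
    st=.003 if hit is None or y<hit+.016 else .001
    y+=st
    arm.line_to([.570,y,.323],velocity=.04 if st>.002 else .02)
    F=np.array(arm.read_ft_force())-f0; log.append((round(y,4),round(arm.read_tool_pos()[1],4),*F.round(1)))
    if hit is None and F[1]<-2: hit=y
    if F[1]<-18: break
for l in log: print(*l)
print(hit,arm.read_time())
E
```

```text
-0.185 -0.1847 0.3 0.7 0.2
-0.182 -0.1816 -0.6 -0.2 -0.4
-0.179 -0.1787 -0.1 0.8 0.3
-0.176 -0.1757 -0.1 0.9 0.9
-0.173 -0.1727 0.2 1.1 -0.8
-0.17 -0.1697 0.5 -0.3 -0.4
-0.167 -0.1667 0.3 0.9 -0.6
-0.164 -0.1642 0.1 0.0 0.5
-0.161 -0.1621 -0.1 -2.8 -1.3
-0.158 -0.1584 -1.0 -2.8 -0.9
-0.155 -0.155 0.4 -2.6 -0.4
-0.152 -0.1518 -0.2 -3.2 -0.3
-0.149 -0.1488 0.3 -2.4 0.6
-0.146 -0.1457 -0.3 -1.6 -0.0
-0.143 -0.1443 1.1 -4.8 0.3
-0.142 -0.1442 1.1 -6.1 -2.2
-0.141 -0.1441 1.8 -8.4 -1.9
-0.14 -0.1439 1.4 -9.1 -3.4
-0.139 -0.1438 1.6 -10.3 -2.9
-0.138 -0.1437 2.7 -11.8 -4.8
-0.137 -0.1435 3.2 -13.7 -5.1
-0.136 -0.1434 3.6 -15.4 -6.9
-0.135 -0.1433 3.2 -15.7 -6.2
-0.134 -0.1432 2.9 -18.1 -8.3
-0.16099999999999998 11.9
```

```bash
python3 - <<'E'
from geo import *
from station import snapshot
import cv2
arm.line_to([.570,-.165,.323],velocity=.1)
arm.line_to([.570,-.175,.42],velocity=.25)
im=snapshot("top");cv2.imwrite("pics/top2.png",im);c=cv2.convertScaleAbs(im[95:245,160:380],alpha=1.6,beta=10)
cv2.imwrite("pics/top2z.png",cv2.resize(c,None,fx=3.6,fy=3.6,interpolation=cv2.INTER_CUBIC))
print(arm.read_time(),arm.read_ft_force())
E
```

```text
12.95 [-0.94796275 -0.09154272 -0.41082533]
```

View pics/top2z.png

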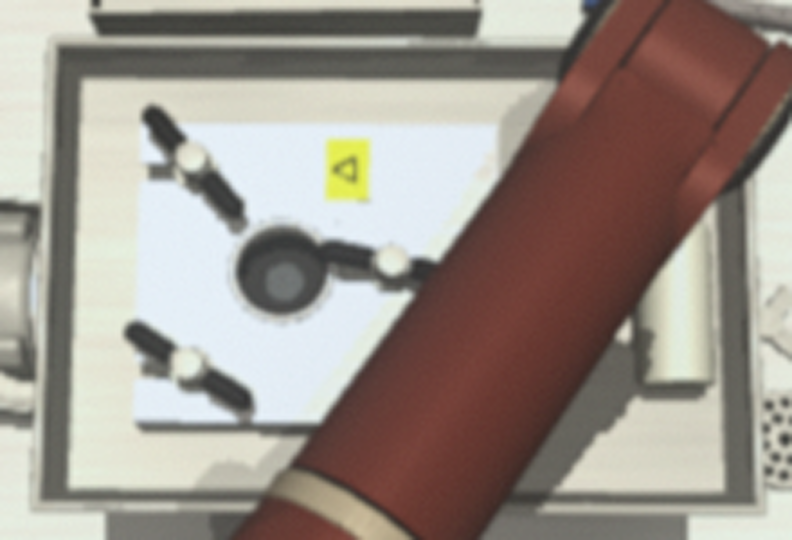

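```bash
cat > turn.py <<'E'
from geo import *
def turn(k,a0,zs=1,gap=.012,target=20,approach_z=.40):
    st=STOP[k]; out=[]
    p,o=kpose(k,a0,zs,gap)
    pu=p.copy(); pu[2]=approach_z
    arm.movep(pu,o); f0=np.array(arm.read_ft_force())
    arm.line_to(p,velocity=.12)
    F=np.array(arm.read_ft_force())-f0; print("down",F.round(1),round(arm.read_time(),2))
    if abs(F[2])>8: print("touch?"); return
    def rd():
        F=np.array(arm.read_ft_force())-f0; P=arm.read_tool_pos(); Z=Ro.from_quat(arm.read_eef_rot()).as_matrix()[:,2]*zs
        t=Z[:2]/np.linalg.norm(Z[:2]); v=np.array(P[:2])+.019*t-kpos(k)   # point of bar's centre line at finger
        ang=np.arctan2(v[1],v[0]); q=(YAW-ang)
        r=np.linalg.norm(v)
        return -(F[:2]@t),q,r,F
    # close the gap
    a=a0; g=gap
    while g>-.004:
        g-=.004; arm.line_to(kpose(k,a,zs,g)[0],velocity=.06)
    n=0; extra=0.
    qpred0=np.pi-a0+YAW; over=0.0
    while n<60:
        Ft,q,r,F=rd(); q=qpred0+((q-qpred0+np.pi/2)%np.pi-np.pi/2) if not out else out[-1][1]+((q-out[-1][1]+np.pi/2)%np.pi-np.pi/2)
        out.append((a,q,Ft,r,F.round(1)))
        if Ft>target: break
        if Ft<13 :
            d=.22 if q<st-.35 else .05
            if Ft>9.5 and d>.1: d=.1
            a-=d; arm.line_to(*[(x) for x in kpose(k,a,zs,g)][:1],velocity=.05,ori=kpose(k,a,zs,g)[1])
        else:
            g-=.0015; arm.line_to(kpose(k,a,zs,g)[0],velocity=.03)
        n+=1
    for i,l in enumerate(out): print("a %.2f q %.3f Ft %.1f r %.4f"%l[:4],l[4])
    print("t",arm.read_time())
    # hold then retreat
    arm.pause(.25); Ft,q,r,F=rd(); print("hold",Ft,F.round(1))
    arm.line_to(kpose(k,a,zs,.012)[0],velocity=.1)
    pb=kpose(k,a,zs,.012)[0]; pb[2]=approach_z; arm.line_to(pb,velocity=.25)
    print("t",arm.read_time())
E
python3 - <<'E'
from turn import *
turn(3,A0[3])
E
```

```text
down [0.1 0.5 0.5] 14.42
a 1.35 q 1.865 Ft 3.8 r 0.0364 [-3.4  2.4  2.8]
a 1.13 q 2.074 Ft 5.4 r 0.0367 [-4.3  3.5  3.2]
a 0.91 q 2.289 Ft 4.0 r 0.0371 [-2.2  3.6  2.3]
a 0.69 q 2.499 Ft 4.2 r 0.0372 [-1.7  4.1  1.9]
a 0.47 q 2.708 Ft 4.9 r 0.0373 [-2.   4.5  2.2]
a 0.25 q 2.916 Ft 5.5 r 0.0373 [-2.1  5.2  1.8]
a 0.03 q 3.124 Ft 6.0 r 0.0371 [-0.6  6.   1.8]
a -0.19 q 3.334 Ft 5.2 r 0.0369 [0.7 5.2 1. ]
a -0.41 q 3.545 Ft 6.0 r 0.0366 [1.7 5.7 1.6]
a -0.63 q 3.761 Ft 5.3 r 0.0362 [2.3 4.9 0.3]
a -0.85 q 3.981 Ft 6.8 r 0.0358 [4.1 5.7 0.4]
a -0.90 q 4.017 Ft 7.4 r 0.0355 [ 4.7  5.9 -0.3]
a -0.95 q 4.065 Ft 7.8 r 0.0354 [ 4.8  6.7 -0.9]
a -1.00 q 4.116 Ft 7.5 r 0.0353 [ 5.4  5.5 -1.2]
a -1.05 q 4.152 Ft 8.6 r 0.0351 [ 7.3  4.6 -1.3]
a -1.10 q 4.160 Ft 9.9 r 0.0347 [ 8.1  6.  -1.2]
a -1.15 q 4.164 Ft 12.7 r 0.0343 [10.8  6.8 -2.1]
a -1.20 q 4.166 Ft 16.1 r 0.0338 [13.8  8.9 -3.1]
a -1.20 q 4.173 Ft 18.9 r 0.0337 [17.1  8.  -3.7]
a -1.20 q 4.179 Ft 21.1 r 0.0335 [19.5  8.2 -4.5]
t 21.3333
hold 21.64037253802186 [19.9  8.5 -4.5]
t 22.275
```

```bash
python3 - <<'E'
from turn import *
turn(1,A0[1],approach_z=.41)
E
```

```text
down [-0.9 -0.1  0.8] 24.25
a 0.95 q 2.238 Ft 5.6 r 0.0368 [-5.   2.7  3. ]
a 0.73 q 2.449 Ft 5.0 r 0.0371 [-2.8  4.2  2.7]
a 0.51 q 2.659 Ft 6.2 r 0.0372 [-2.7  5.6  0.8]
a 0.29 q 2.870 Ft 4.9 r 0.0372 [-1.   4.8  1. ]
a 0.07 q 3.081 Ft 5.5 r 0.0371 [0.  5.6 0.9]
a -0.15 q 3.298 Ft 5.2 r 0.0369 [ 1.1  5.1 -0.4]
a -0.37 q 3.516 Ft 4.5 r 0.0366 [ 2.   4.  -0.3]
a -0.59 q 3.737 Ft 5.8 r 0.0362 [ 2.6  5.2 -1.5]
a -0.81 q 3.962 Ft 5.0 r 0.0359 [ 3.3  3.8 -0.5]
a -1.03 q 4.186 Ft 5.0 r 0.0355 [ 3.8  3.5 -1. ]
a -1.25 q 4.414 Ft 4.4 r 0.0351 [ 3.5  3.4 -1.4]
a -1.30 q 4.454 Ft 5.8 r 0.0349 [ 5.   3.6 -1.8]
a -1.35 q 4.503 Ft 4.8 r 0.0348 [ 4.4  2.4 -2.1]
a -1.40 q 4.544 Ft 6.4 r 0.0348 [ 5.8  3.8 -2.3]
a -1.45 q 4.557 Ft 9.4 r 0.0343 [ 9.1  2.7 -4.5]
a -1.50 q 4.566 Ft 12.9 r 0.0339 [12.6  4.3 -6.2]
a -1.55 q 4.575 Ft 15.5 r 0.0335 [15.4  3.3 -8. ]
a -1.55 q 4.583 Ft 19.8 r 0.0334 [ 19.7   3.8 -11.9]
a -1.55 q 4.591 Ft 23.6 r 0.0333 [ 23.5   3.5 -13.2]
t 30.9167
hold 22.686916658298717 [ 22.6   2.3 -12.9]
t 31.9
```

```bash
python3 - <<'E'
from turn import *
turn(2,A0[2],approach_z=.41)
E
```

```text
down [ 0.6 -0.7 -0.2] 34.11
a 0.68 q 2.500 Ft 5.2 r 0.0367 [-3.2  4.1  1.7]
a 0.46 q 2.710 Ft 4.9 r 0.0369 [-1.6  4.7  1.2]
a 0.24 q 2.919 Ft 5.4 r 0.0368 [-0.2  5.5  0.8]
a 0.02 q 3.128 Ft 5.0 r 0.0367 [ 1.2  5.  -0.2]
a -0.20 q 3.344 Ft 5.6 r 0.0365 [2.4 5.3 0.8]
a -0.42 q 3.563 Ft 5.7 r 0.0362 [2.9 5.  0. ]
a -0.64 q 3.787 Ft 6.9 r 0.0359 [ 5.1  4.8 -1.3]
a -0.86 q 4.014 Ft 6.6 r 0.0356 [ 4.9  4.4 -1.2]
a -1.08 q 4.239 Ft 6.6 r 0.0352 [ 5.2  4.2 -1.2]
a -1.30 q 4.465 Ft 6.5 r 0.0348 [ 5.3  4.9 -0.8]
a -1.52 q 4.691 Ft 6.0 r 0.0348 [ 5.8  3.6 -1.4]
a -1.74 q 4.916 Ft 5.4 r 0.0351 [ 5.7  1.2 -0.5]
a -1.79 q 4.957 Ft 5.3 r 0.0349 [ 6.   2.7 -1.8]
a -1.84 q 5.007 Ft 6.4 r 0.0348 [ 7.1  1.7 -1.7]
a -1.89 q 5.057 Ft 6.4 r 0.0347 [ 7.2  1.4 -1.6]
a -1.94 q 5.076 Ft 9.8 r 0.0343 [10.6  0.3 -2.6]
a -1.99 q 5.088 Ft 12.9 r 0.0340 [14.2  0.2 -4.7]
a -2.04 q 5.097 Ft 17.5 r 0.0337 [18.4 -2.2 -5.8]
a -2.04 q 5.107 Ft 20.6 r 0.0336 [21.1 -3.8 -8.5]
t 40.8917
hold 20.735515360298255 [21.8 -2.7 -7.1]
t 41.8583
```

Move clear and verify.

```bash
python3 - <<'E'
from geo import *
from station import snapshot
import cv2
p=arm.read_tool_pos(); arm.line_to([p[0],p[1],.47],velocity=.25)
arm.movep([.3,.55,.47],down(-.38))
im=snapshot("top");c=cv2.convertScaleAbs(im[95:245,160:380],alpha=1.6,beta=10)
cv2.imwrite("pics/top3z.png",cv2.resize(c,None,fx=3.6,fy=3.6,interpolation=cv2.INTER_CUBIC))
cv2.imwrite("pics/scene3.png",snapshot("scene"))
a=cv2.imread("pics/top0.png").astype(int)
print(arm.read_time(),arm.read_ft_force())
E
```

```text
44.5917 [-0.10379077  0.29196307 -0.59943072]
```

View pics/top3z.png

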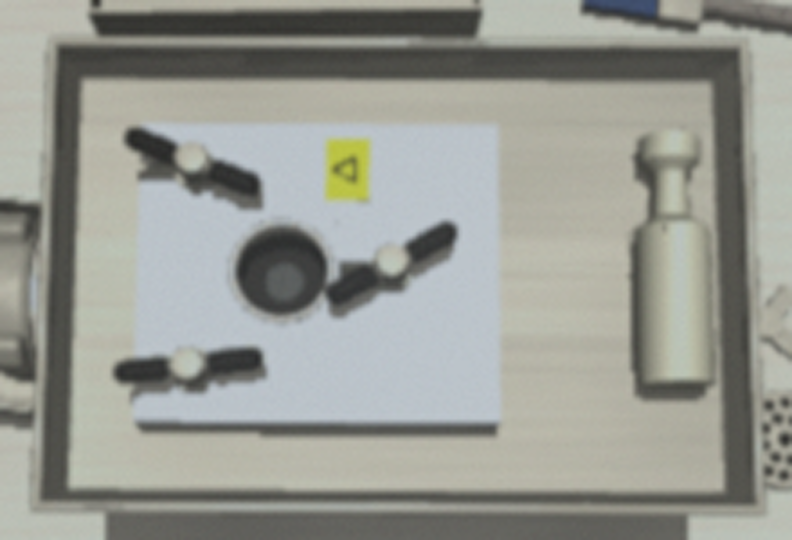

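View pics/scene3.png

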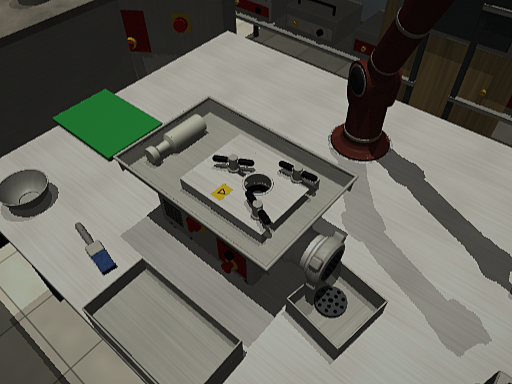

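```bash
python3 -c "
from station import ticket,arm
print(ticket.finish_job())"
```

```text
the job is handed in; nothing more can be done
None
```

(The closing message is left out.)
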